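# Rebuild the sprung spindle of the fossil polishing head

## Robot

A 6-joint arm with a two-finger parallel gripper is mounted at the origin on the work surface. World frame = base frame: x ahead of the robot, y to its left, z up, the work surface at z = 0. Lengths are in m, angles in rad, forces in N, time in s.
With the tool pointing down it reaches from about 0.375 to 0.975 m from the base axis. Payload 3.8 kg.
Tool frame: the origin (TCP) lies where the fingers leave the gripper's body, on its centre line; the fingertips stand 73 mm ahead of it and the grasp point (between the pads) lies 54 mm ahead of it; z points along the fingers, y is the line along which they close (so a half turn about z gives the same grasp; the last joint's range is limited). The gripper opens to 85 mm and grips with 20 to 120 N. Pads are 22 mm wide; open, the fingers measure 114 mm over their backs; the gripper's body (76 mm by 85 mm) begins 54 mm behind the grasp point. The pads swing forward as they close: fully open they stand 13 mm farther back than shut.
Start: joints at [-1.251, 0.264, 1.604, -0, 1.274, -0.037], TCP at [0.236, -0.632, 0.304] pointing down, gripper open.
Joint ranges: [-2.63, 2.63], [-0.94, 2.18], [0.31, 2.57], [-1.31, 4.45], [0, 2.66], [-2.55, 2.55]. Speed limits (rad/s): [2.57, 2.57, 3.14, 3.14, 3.14, 3.14].

## Interface

Orientations are given as a rotation vector (axis times angle).
In Python, from workcell import read_state, viewer, bot gives the robot as it stands.
- The arm moves only by the tool jog_arm, never from a script. Its argument "increments" is a list that holds one entry, the list of rows, each a list of 7 numbers: the shift along the tool's x, y, z in units of 30 mm (1.0 is 30 mm), then the turn, a rotation vector about the tool's x, y, z in units of 6 degrees (1.0 is 6 degrees), then the opening, from -1 (shut) to 1 (fully open). A call has exactly 5 rows; each row shifts and turns the commanded pose from where the row before left it, along the tool's axes as they then stand; what a row does not reach is not made up. A row lasts 1/12 s, in which the tool goes at most 41.7 mm and 7.16 degrees, less where a joint would pass 70% of its speed; a pose out of reach is approached as far as the arm can. A call is refused whole if a number of a shift passes 1 or a number of a turn 1, either way. A call with a gripper value outside its range is refused whole. The fingers move at their own pace and stop on an object; "force" is the grip in N (left out, the last holds). Time passes only in rows, so rows that do not move let the fingers close, or fill a call up. It gives the time, the measured TCP pose, the force, the opening and the grip force at its end, in the units of the state.
- read_state(): the state, without advancing time (a new reading comes with each control period).
- viewer.read_camera(name): name is "scene" or "side" or "wrist"; returns (picture, depth): 480x640x3 uint8, blue, green, red; 480x640 float32, m along the optical axis (not along the pixel's ray), 0 where there is no reading.
- viewer.camera_params(name): a dict with "fx", "fy", "cx", "cy" (pixels), "R" (3x3) and "t" (3): a world point X has camera coordinates R X + t; the wrist camera has in their place "hand_eye" (4x4, takes a point from camera to tool coordinates, whose origin is the TCP and whose axes are the flange's). Camera axes: x right, y down, z forward; pixel columns grow to the right and rows downward; lengths in m; the calibration is good to about 2 mm. A picture is of the moment at which its call begins: read the wrist's pose just before it. camera_params takes no time and is no camera call.
- bot.finish_job(): hands the job in; it is judged then, once.
The state is a dict: "time": time; "q": joint angles; "joint_vel": joint speeds; "joint_torque": joint torques, N m; "tool_pos": TCP position; "tcp_rot": TCP orientation; "wrist_force": force on the tool from outside, world axes, zero at the start; "torque": the same for the moment, N m; "width": opening from 0.0 (shut) to 1.0 (fully open); "grip_force": force on a finger pad.
Only numpy, scipy, OpenCV 4.12 (cv2) and the standard library are available. Lean on these libraries where they do the work, as an engineer would, in place of code of your own. Each camera call takes 0.05 s, during which the arm holds its last target. There are 200 camera calls.

## Task

Rebuild the upright spindle of the polishing head: put the steel bearing on the shaft first, then the blue spacer, then the brass washer, each down flat on the one below. Then fit the red slotted cap over the yellow T head on top, press it down against the seat's spring and turn it about a quarter turn, so that when you let go the T head holds it down and the whole stack stays under spring load. Leave the other things on the bench where they are; the orange spacer is an old one and not to be used.

Things in the scene. Friction and masses are not known exactly. Their poses are not given: they have to be found in the camera images.
- spindle: Green round plinth fixed to the bench, 140 mm across, 38 mm high, with the upright shaft in its middle. Origin at the centre of its underside, z up along the shaft's axis. All heights given here are measured from this origin, which is at bench height. The shaft is fixed and does not turn. Its top stands 68 mm above the seat, so hold the rings near their top if the gripper is short.
- shaft_shoulder (a point): Point on the shaft's axis, 105 mm high. Up to here the steel shaft is 30 mm in diameter; above it a cone narrows to 20 mm diameter at 109 mm, then a neck of 10 mm diameter reaches up to the T head. Axes as the plinth's.
- t_head (a point): Centre of the top of the yellow T head, 130 mm high: a bar 28 mm long, 10 mm wide, from 122 to 130 mm high. The bar's length lies within 0.7 rad either way of the plinth's x axis, differently each time. This angle is NOT reported (this point's axes are the plinth's): see it from above, or find it by touch, trying the cap at several angles with a light push until it drops.
- seat (a joint): How far the sprung seat is pressed down, 0 to 0.010 m. The seat is an aluminium ring of 66 mm diameter around the shaft, its top 62 mm high when not pressed. The spring pushes up with 11 N at 0 and 17 N at 10 mm: it carries the weight of all the parts without sinking. With the cap locked it reads about 0.006.
- bearing: Steel ball bearing, a ring of 62 mm outer diameter, 34 mm bore, 16 mm high, about 0.20 kg, with a black groove and balls on its face; lies flat on the bench. Origin at its centre (mid-height), z along the bore. Either side may be up. Goes on first, on the seat.
- spacer: Blue spacer sleeve, 58 mm outer diameter, 34 mm bore, 18 mm high, about 0.10 kg; stands on the bench. Origin at its centre (mid-height), z along the bore. Either side may be up. Goes on second.
- washer: Thick brass washer, 64 mm outer diameter, 34 mm bore, 10 mm thick, about 0.18 kg; lies flat on the bench. Origin at its centre (mid-height), z along the bore. Either side may be up. Goes on third; its top is then 106 mm high.
- cap: Red round retaining cap, 60 mm outer diameter, 22 mm high, about 0.11 kg, right way up on the bench. Origin at the centre of its underside, z up, x along its slot. Goes on last. With slot and bar in line it drops until it rests on the washer (underside 106 mm high); crossed, it stops on the bar's top (underside 116 mm high).
- cap_slot (a point): Centre of the cap's top face, 22 mm above its underside. Through the top 8 mm goes a slot 34 mm long, 18 mm wide, along the cap's x axis, with a white mark at each end. It passes the bar when within about 0.25 rad of it and centred within 2 mm.
- cap_skirt (a point): Point on the cap's axis, 14 mm above its underside: below it the cap is a skirt with a 34 mm bore that goes over the shaft. From resting on the washer, press the cap down more than 6 mm (10 mm is the most), then turn it about a quarter turn either way, so that the bar lies across the slot. Let go, it rises against the bar's underside, its own underside then 100 mm high.
- ammonite: Bystander: brown fossil ammonite disc, 90 mm across, 20 mm thick. Origin under its centre.
- old_spacer: Bystander: old orange plastic spacer, 54 mm across, 24 mm high, not to be used. Origin at its centre.
- brush: Bystander: brush, 170 mm long, lying along its x axis.
- screwdriver: Bystander: screwdriver, 170 mm long, lying along its x axis.
- jar: Bystander: amber glass jar, 60 mm across, 85 mm high. Origin under its centre.
- mug: Bystander: blue mug, 76 mm across, 90 mm high. Origin under its centre.
- hammer: Bystander: hammer, 220 mm long, lying along its x axis.
There are look-alikes about, which are no part of the job. Of the things like the spacer, leave any that is purple or turquoise; of the rest the smaller one is meant.

How it is judged:
By the outcome, as a careful person would: the job done as asked, in the order asked, and still so for the second after the job is handed in, with the robot touching nothing.
It also fails if it takes over 72 s, if anything falls off the work surface, if the arm or the gripper's body presses on something with over 40 N, if the wrist force passes 120 N, or if a joint passes its speed limit or range.

## Working session

There is one attempt and no reset: what is moved stays moved. The work goes in short steps, Python scripts to look and compute and a tool call to move; the robot and the scene stay as the last step left them, time stands still between calls to the robot, and variables do not carry over. Pictures are saved under pics/ and viewed, at most 10 in all, crops included, and the job is handed in when it is done.

Besides the shell and the picture viewer there is one more tool, called as name([rows], argument=value, ...), one row to a line, values as JSON. jog_arm: Moves the arm, as the interface text tells. Its arguments: {"type":"object","properties":{"increments":{"type":"array","items":{"type":"array","items":{"type":"array","items":{"type":"number"}}}},"force":{"type":"number"}},"required":["increments"]}

```bash
ls; mkdir -p pics
python3 - <<'E'
from workcell import read_state, viewer, bot
import cv2, numpy as np
print(read_state())
a,_=viewer.read_camera("scene"); b,_=viewer.read_camera("side"); c,_=viewer.read_camera("wrist")
for n,i in zip("abc",(a,b,c)): cv2.imwrite(f"pics/{n}0.png",i)
for n in("scene","side","wrist"): print(viewer.camera_params(n))
E
```

```text
pics
{'time': 0.0, 'q': array([-1.25086112e+00,  2.64757183e-01,  1.60537712e+00, -2.48346523e-05,
        1.27367065e+00, -3.69038246e-02]), 'joint_vel': array([-0.00055818, -0.00091691, -0.00067953,  0.0012575 , -0.00033844,
       -0.00039761]), 'joint_torque': array([ 2.82796361e-05, -5.15106583e+01, -3.67312324e+01, -4.79464179e-04,
        1.28887669e-02,  1.31966723e-05]), 'tool_pos': array([ 0.23559985, -0.63194868,  0.30255743]), 'tcp_rot': array([-3.08956699e+00, -5.57175433e-01,  5.26685924e-04]), 'wrist_force': array([ 0.16507296, -0.0379454 , -0.38544526]), 'torque': array([0.014091  , 0.00281292, 0.03769621]), 'grip_force': 0.0, 'width': 1.0046372457663637}
{'fx': 497.17511838940885, 'fy': 497.17511838940885, 'cx': 327.3100653122743, 'cy': 234.5853073349873, 'R': array([[-0.46221039,  0.88668148, -0.01254996],
       [ 0.71575359,  0.36467925, -0.59557186],
       [-0.52350583, -0.28426218, -0.80320399]]), 't': array([ 0.2150221 , -0.31420686,  1.47497312])}
{'fx': 524.3972482664276, 'fy': 524.3972482664276, 'cx': 322.8489293807024, 'cy': 239.30306681602258, 'R': array([[-0.99520137, -0.09782788,  0.00198537],
       [-0.06926845,  0.69004565, -0.72044353],
       [ 0.06910947, -0.71712391, -0.69351076]]), 't': array([0.50927617, 0.10495385, 1.23186648])}
{'fx': 407.0625028501956, 'fy': 407.0625028501956, 'cx': 327.48674470038145, 'cy': 239.29203631926748, 'hand_eye': array([[ 9.88770067e-04, -9.53437212e-01, -3.01589963e-01,
         7.73809389e-02],
       [ 9.99998803e-01,  1.30153671e-03, -8.36117493e-04,
         5.15411004e-04],
       [ 1.18971594e-03, -3.01588776e-01,  9.53437358e-01,
        -7.03939425e-02],
       [ 0.00000000e+00,  0.00000000e+00,  0.00000000e+00,
         1.00000000e+00]])}
```

View pics/a0.png

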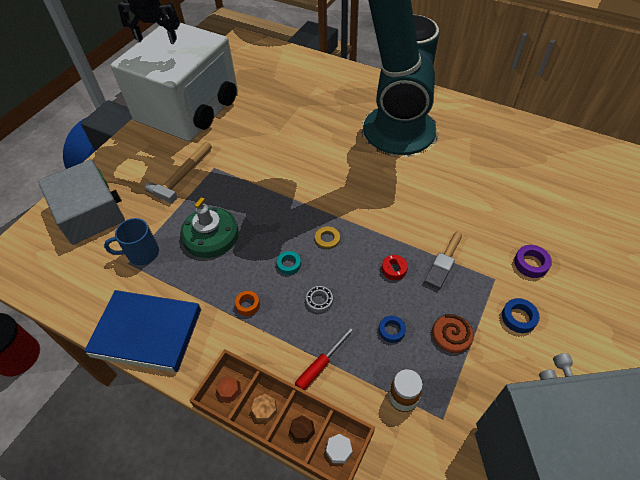

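View pics/b0.png

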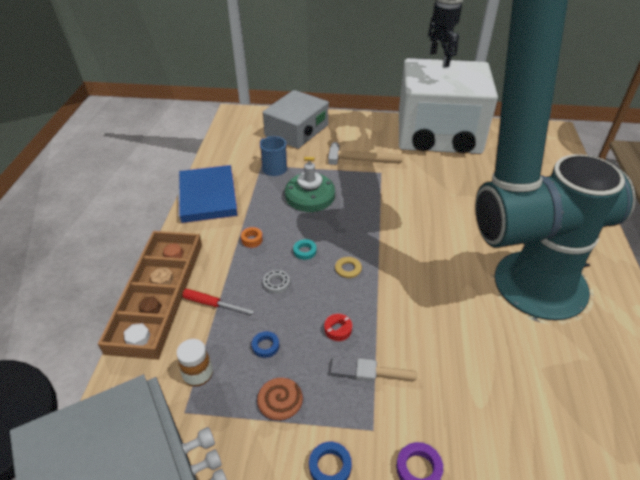

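The scene view shows the bearing (319,299), small blue spacer (392,329), washer (327,237), cap (394,267) and spindle (209,230). In the side view they are at (276,281), (265,344), (348,267), (338,327) and (310,190). The purple, turquoise, large blue and orange rings are decoys.

```bash
cat > h.py <<'E'
from workcell import read_state, viewer, bot
import cv2, numpy as np
from scipy.spatial.transform import Rotation as Ro
def cam(name):
    p=viewer.camera_params(name); K=np.array([[p['fx'],0,p['cx']],[0,p['fy'],p['cy']],[0,0,1]])
    if name!='wrist': return K,p['R'],np.array(p['t'])
    s=read_state(); T=np.eye(4); T[:3,:3]=Ro.from_rotvec(s['tcp_rot']).as_matrix(); T[:3,3]=s['tool_pos']
    M=np.linalg.inv(T@p['hand_eye']); return K,M[:3,:3],M[:3,3]
def proj(c,X): v=c[0]@(c[1]@np.array(X)+c[2]); return v[:2]/v[2]
def plane(c,px,z):
    d=c[1].T@np.linalg.solve(c[0],[px[0],px[1],1]); o=-c[1].T@c[2]; return o+d*(z-o[2])/d[2]
def tri(c1,p1,c2,p2):
    P=[c[0]@np.c_[c[1],c[2]] for c in(c1,c2)]
    X=cv2.triangulatePoints(P[0],P[1],np.float64(p1),np.float64(p2)); return (X[:3]/X[3]).ravel()
HSV={'red':((0,140,70),(6,255,255)),'blue':((105,130,40),(122,255,255)),'brass':((18,100,90),(28,220,255)),'steel':((0,0,110),(180,60,255)),'green':((55,80,20),(85,255,200)),'yellow':((20,150,140),(32,255,255))}
def blob(img,col,near,r=40,close=9):
    m=cv2.inRange(cv2.cvtColor(img,cv2.COLOR_BGR2HSV),*HSV[col])
    if col=='red': m|=cv2.inRange(cv2.cvtColor(img,cv2.COLOR_BGR2HSV),(174,140,70),(180,255,255))
    w=np.zeros_like(m); cv2.circle(w,tuple(int(v) for v in near),r,255,-1); m&=w
    m=cv2.morphologyEx(m,cv2.MORPH_CLOSE,np.ones((close,close),np.uint8))
    cs=cv2.findContours(m,cv2.RETR_EXTERNAL,cv2.CHAIN_APPROX_NONE)[0]
    c=max(cs,key=cv2.contourArea); return cv2.convexHull(c)
def todo(target):  # world shift -> tool units
    s=read_state(); R=Ro.from_rotvec(s['tcp_rot']).as_matrix()
    return np.round(R.T@(np.array(target)-s['tool_pos'])/.03,2)
E
python3 - <<'E'
from h import *
a=cv2.imread('pics/a0.png');b=cv2.imread('pics/b0.png');A=cam('scene');B=cam('side')
for n,col,p,q in [('bearing','steel',(319,299),(276,281)),('spacer','blue',(392,329),(265,344)),('washer','brass',(327,237),(348,267)),('cap','red',(394,267),(338,327)),('plinth','green',(209,235),(310,193)),('bar','yellow',(200,203),(310,158))]:
    r=40 if n=='plinth' else 20 if n!='bar' else 10
    k=9 if n!='bar' else 3
    h1=blob(a,col,p,r,k);h2=blob(b,col,q,r,k)
    e1=cv2.fitEllipse(h1);e2=cv2.fitEllipse(h2)
    X=tri(A,e1[0],B,e2[0]); print(n,np.round(e1[0],1),np.round(e2[0],1),np.round(e1[1],0),np.round(X,4),np.round(plane(A,e1[0],X[2])[:2]-plane(B,e2[0],X[2])[:2],4))
E
```

```text
bearing [318.8 297.2] [276. 281.] [23. 27.] [0.6158 0.0573 0.0067] [-0.0013 -0.0019]
spacer [391.6 328.5] [265.1 344. ] [27. 27.] [0.6106 0.234  0.0056] [-0. -0.]
washer [327. 236.] [347.8 267. ] [21. 25.] [ 0.4514 -0.0078  0.0027] [-0.0012 -0.0016]
cap [394.2 266.8] [337.7 326.9] [25. 26.] [0.4621 0.1771 0.0085] [0. 0.]
plinth [209.1 232.2] [309.6 192.2] [50. 58.] [ 0.5765 -0.2761  0.0076] [0.0011 0.002 ]Traceback (most recent call last):
  File "<stdin>", line 7, in <module>
cv2.error: OpenCV(4.12.0) /io/opencv/modules/imgproc/src/shapedescr.cpp:361: error: (-201:Incorrect size of input array) There should be at least 5 points to fit the ellipse in function 'fitEllipseNoDirect'
```

View pics/c0.png

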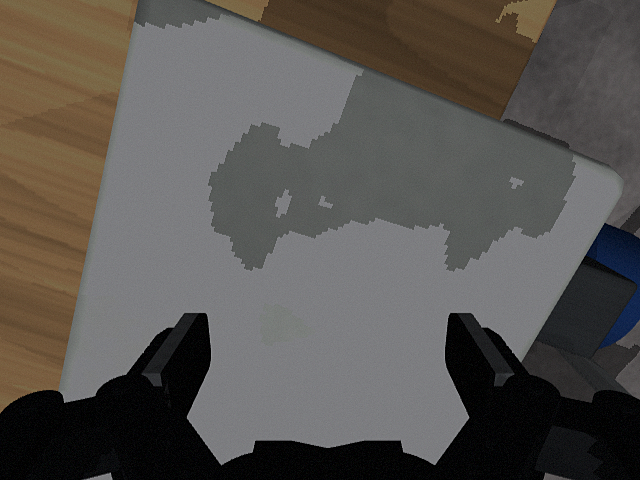

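jog_arm([
  [[0, 0, 0, 0, 0, -1, 1], [0, 0, 0, 0, 0, -1, 1], [0, 0, 0, 0, 0, -1, 1], [0, 0, 0, 0, 0, -1, 1], [0, 0, 0, 0, 0, -1, 1]],
])

```text
time: 0.57
tool_pos: [0.2357, -0.6323, 0.3033]
tcp_rot: [-2.838, -1.346, -0.0]
wrist_force: [-0.1, 0.3, -0.0]
width: 0.997
grip_force: 0.0
```

jog_arm([
  [[0, 0, 0, 0, 0, -1, 1], [0, 0, 0, 0, 0, -1, 1], [0, 0, 0, 0, 0, -1, 1], [0, 0, 0, 0, 0, -1, 1], [0, 0, 0, 0, 0, -1, 1]],
])

```text
time: 0.98
tool_pos: [0.2357, -0.6322, 0.3033]
tcp_rot: [-2.393, -2.034, -0.001]
wrist_force: [0.9, -0.4, 0.1]
width: 1.003
grip_force: 0.0
```

jog_arm([
  [[0, 0, 0, 0, 0, -1, 1], [0, 0, 0, 0, 0, -0.6, 1], [0.9, 0.87, 0, 0, 0, 0, 1], [0.9, 0.87, 0, 0, 0, 0, 1], [0.9, 0.87, 0, 0, 0, 0, 1]],
])

```text
time: 1.4
tool_pos: [0.3141, -0.5507, 0.3032]
tcp_rot: [-2.222, -2.219, -0.001]
wrist_force: [-0.0, -0.4, 0.0]
width: 1.002
grip_force: 0.0
```

jog_arm([
  [[0.9, 0.87, 0, 0, 0, 0, 1], [0.9, 0.87, 0, 0, 0, 0, 1], [0.9, 0.87, 0, 0, 0, 0, 1], [0.9, 0.87, 0, 0, 0, 0, 1], [0.9, 0.87, 0, 0, 0, 0, 1]],
])

```text
time: 1.82
tool_pos: [0.4452, -0.4147, 0.3036]
tcp_rot: [-2.22, -2.222, -0.0]
wrist_force: [0.9, 0.1, 0.3]
width: 1.004
grip_force: 0.0
```

jog_arm([
  [[0.9, 0.87, 0, 0, 0, 0, 1], [0.9, 0.87, 0, 0, 0, 0, 1], [0.9, 0.87, 0, 0, 0, 0, 1], [0.9, 0.87, 0, 0, 0, 0, 1], [0.9, 0.87, 0, 0, 0, 0, 1]],
])

```text
time: 2.23
tool_pos: [0.5757, -0.2796, 0.3036]
tcp_rot: [-2.22, -2.222, 0.0]
wrist_force: [-0.1, -0.5, 0.3]
width: 0.997
grip_force: 0.0
```

Run:
```python
from h import *
s=read_state();print(s['time'],s['tool_pos'],s['tcp_rot'],s['q'].round(2))
i,_=viewer.read_camera('wrist');cv2.imwrite('pics/w1.png',i)
np.savez('w1',*cam('wrist'))
```

```text
2.2333 [ 0.57566438 -0.27958257  0.30357006] [-2.22025966e+00 -2.22203578e+00  3.19279904e-04] [-0.49  0.2   1.68 -0.    1.26 -0.49]
```

View pics/w1.png

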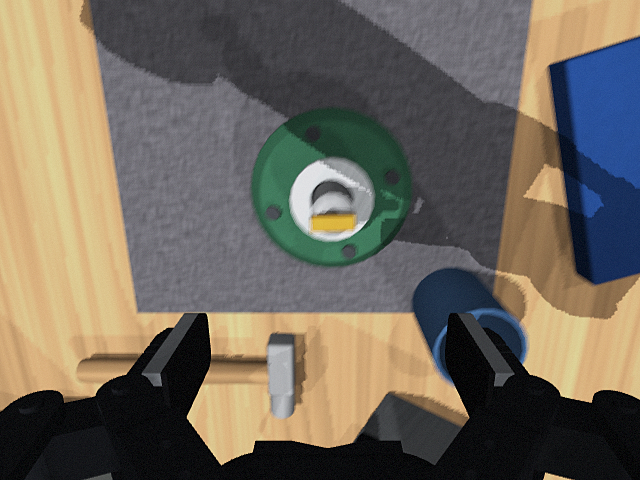

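The wrist view shows the plinth ellipse around (332,187), the seat ring around (332,199), and the yellow T bar at (333,222). The bar lies nearly along the image rows, which is world x.

Run:
```python
from h import *
z=np.load('w1.npz');W=[z[k] for k in z.files];i=cv2.imread('pics/w1.png')
h=blob(i,'yellow',(333,222),30,3);r=cv2.minAreaRect(h);print('bar',r,plane(W,r[0],.13))
b=cv2.boxPoints(r);P=np.array([plane(W,p,.13)[:2] for p in b]);print(P.round(4)); 
l=max([P[1]-P[0],P[2]-P[1]],key=np.linalg.norm);print('angle',np.arctan2(l[1],l[0]))
h=blob(i,'steel',(332,199),46,9);e=cv2.fitEllipse(h);print('seat',e,plane(W,e[0],.062),'d',66/1000)
h=blob(i,'green',(332,187),90,15);e=cv2.fitEllipse(h);print('plinth',e,plane(W,e[0],.035))
# two-view check of bar top height
a=cv2.imread('pics/a0.png');b2=cv2.imread('pics/b0.png')
for n,im,c,p in(('scene',a,cam('scene'),(200,203)),('side',b2,cam('side'),(310,158))):
    print(n,proj(c,plane(W,r[0],.13)))
    m=cv2.inRange(cv2.cvtColor(im,cv2.COLOR_BGR2HSV),(15,120,90),(35,255,255)); y,x=np.nonzero(m[p[1]-10:p[1]+10,p[0]-12:p[0]+12]); 
    if len(x): q=(x.mean()+p[0]-12,y.mean()+p[1]-10);print(q,tri(W,r[0],c,q))
```

```text
bar ((332.5, 222.0), (14.0, 41.0), 90.0) [ 0.58414562 -0.26262379  0.13      ]
[[ 0.5715 -0.2582]
 [ 0.5968 -0.2581]
 [ 0.597  -0.2671]
 [ 0.5714 -0.2672]]
angle 0.004266780182408204
seat ((330.9852294921875, 199.37425231933594), (83.23712921142578, 85.89655303955078), 53.938804626464844) [ 0.58397986 -0.26235559  0.062     ] d 0.066
plinth ((331.2719421386719, 186.8444366455078), (157.2928009033203, 159.8389434814453), 117.39173126220703) [ 0.58448959 -0.2572237   0.035     ]
scene [201.00060107 204.3464212 ]
(np.float64(197.73469387755102), np.float64(200.6530612244898)) [ 0.5864832  -0.2622792   0.14562044]
side [305.2022377  158.79640245]
(np.float64(308.75), np.float64(158.45)) [ 0.57839845 -0.26326487  0.13086309]
```

```bash
cat >> h.py <<'E'
def look(tag):
    W=cam('wrist'); i,_=viewer.read_camera('wrist'); cv2.imwrite(f'pics/{tag}.png',i); np.savez(tag,*W); return W,i
E
python3 - <<'E'
from h import *
print(read_state()['tool_pos'],read_state()['joint_vel'].round(3))
W,i=look('w2')
h=blob(i,'yellow',(333,222),30,3);r=cv2.minAreaRect(h);print('bar',r,plane(W,r[0],.13))
h=blob(i,'steel',(332,199),46,9);e=cv2.fitEllipse(h);print('seat',e,plane(W,e[0],.062))
for n in('scene','side'): print(n,proj(cam(n),plane(W,r[0],.13)))
a=cv2.imread('pics/a0.png');b=cv2.imread('pics/b0.png')
v=np.vstack([np.hstack([cv2.resize(x[p[1]-30:p[1]+40,p[0]-40:p[0]+40],None,fx=5,fy=5,interpolation=0) for x,p in((a,(205,215)),(b,(310,180)))]),np.hstack([cv2.resize(i[150:260,270:390],(400,350)),i[0:350,100:500]])[:240]])
cv2.imwrite('pics/m.png',v)
E
```

```text
[ 0.58003572 -0.27449302  0.30360228] [-0.058 -0.023  0.029 -0.039  0.02  -0.125]
bar ((323.6806640625, 234.82339477539062), (14.708283424377441, 39.01264953613281), 88.36341857910156) [ 0.57869433 -0.2709456   0.13      ]
seat ((325.316162109375, 206.17198181152344), (72.66320037841797, 82.56132507324219), 132.0248260498047) [ 0.57957895 -0.26778688  0.062     ]
scene [199.46595376 201.47136689]
side [307.6517203  157.07897683]
```

View pics/m.png

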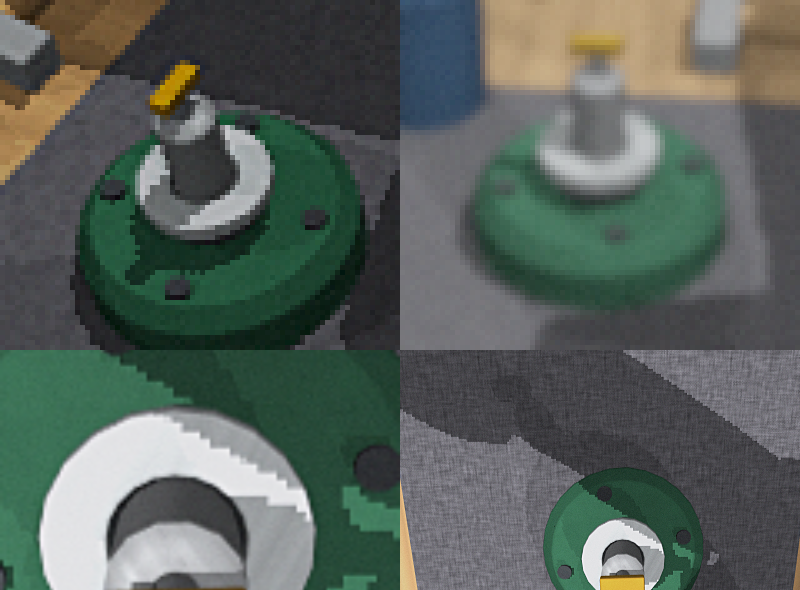

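The combined view shows the bar almost along world x. The first wrist picture was taken while the arm was still settling, so the second (spindle near 0.579,-0.270) is the better one. Next I go to the bearing.

jog_arm([
  [[1, 0.1, 0, 0, 0, 0, 1], [1, 0.1, 0, 0, 0, 0, 1], [1, 0.1, 0, 0, 0, 0, 1], [1, 0.1, 0.3, 0, 0, 0, 1], [1, 0.1, 0.4, 0, 0, 0, 1]],
])

```text
time: 2.75
tool_pos: [0.59, -0.1308, 0.2839]
tcp_rot: [2.22, 2.22, 0.002]
wrist_force: [0.0, -0.5, 0.1]
width: 1.003
grip_force: 0.0
```

jog_arm([
  [[1, 0.1, 0.4, 0, 0, 0, 1], [1, 0.1, 0.4, 0, 0, 0, 1], [1, 0.1, 0.4, 0, 0, 0, 1], [1, 0.1, 0.4, 0, 0, 0, 1], [1, 0.1, 0.4, 0, 0, 0, 1]],
])

```text
time: 3.17
tool_pos: [0.6041, 0.0195, 0.2221]
tcp_rot: [-2.221, -2.222, 0.001]
wrist_force: [1.0, -1.3, -0.1]
width: 1.0
grip_force: 0.0
```

jog_arm([
  [[1, 0.1, 0.4, 0, 0, 0, 1], [0, 0, 0, 0, 0, 0, 1], [0, 0, 0, 0, 0, 0, 1], [0, 0, 0, 0, 0, 0, 1], [0, 0, 0, 0, 0, 0, 1]],
])

```text
time: 3.58
tool_pos: [0.6078, 0.0475, 0.2115]
tcp_rot: [2.221, 2.22, 0.0]
wrist_force: [-0.8, 0.2, 0.4]
width: 0.997
grip_force: 0.0
```

Run:
```python
from h import *
W,i=look('w3'); s=read_state(); print(s['tool_pos'],s['joint_vel'].round(3))
p=proj(W,(.616,.057,.016)); print(p)
h=blob(i,'steel',p,75,9);e=cv2.fitEllipse(h);print('bearing',e,plane(W,e[0],.016))
S=cam('scene');a=cv2.imread('pics/a0.png');
for z in(0.008,.016):print(proj(S,plane(W,e[0],z)),proj(cam('side'),plane(W,e[0],z)))
```

```text
[0.6079287  0.0474069  0.21166275] [-0.003 -0.001 -0.003  0.004 -0.     0.001]
[338.851715   215.76680676]
bearing ((335.942138671875, 205.35911560058594), (126.85400390625, 152.39064025878906), 77.93910217285156) [0.61399341 0.06414966 0.016     ]
[321.28949056 297.6967402 ] [276.56997712 282.00096149]
[321.95387202 296.20902522] [276.31371985 280.30125947]
```

View pics/w3.png

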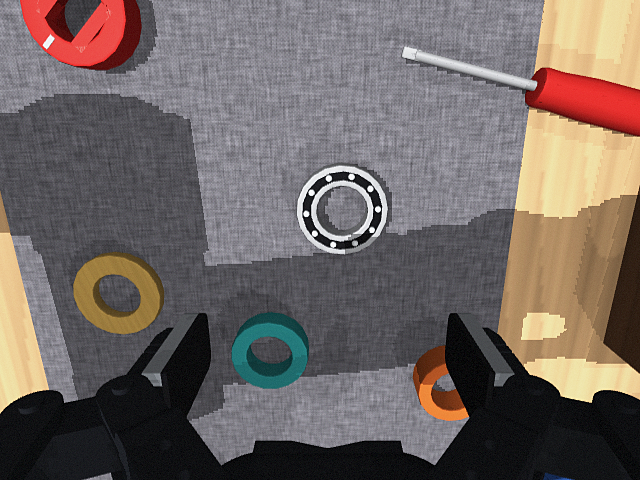

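The bearing face is at about (342,210). The washer is at (118,293), the cap at (82,20), and the turquoise and orange rings at (270,350) and (440,385). My steel mask picked up some of the mat, so I'll tighten it.

Run:
```python
from h import *
HSV['steel']=((0,0,165),(180,60,255)); HSV['brass']=((15,90,60),(30,230,255))
z=np.load('w3.npz');W=[z[k] for k in z.files];i=cv2.imread('pics/w3.png');a=cv2.imread('pics/a0.png');b=cv2.imread('pics/b0.png')
for n,col,p,r,zt,q,q2 in(('bearing','steel',(342,210),50,.016,(319,298),(276,281)),('washer','brass',(118,293),60,.010,(327,237),(348,267))):
    e=cv2.fitEllipse(blob(i,col,p,r,9));X=plane(W,e[0],zt)
    print(n,np.round(e[0],1),np.round(e[1],1),X.round(4))
    for c,im,qq in(('scene',a,q),('side',b,q2)):
        f=cv2.fitEllipse(blob(im,col,qq,19,9));print(c,np.round(f[0],1),tri(W,e[0],cam(c),f[0]).round(4))
print(todo([*plane(W,cv2.fitEllipse(blob(i,'steel',(342,210),50,9))[0],.016)[:2],.076]))
```

```text
bearing [342.2 209.6] [87.7 92.1] [0.6182 0.0612 0.016 ]
scene [319.8 297.4] [0.6183 0.0608 0.0145]Traceback (most recent call last):
  File "<stdin>", line 8, in <module>
  File "h.py", line 22, in blob
    c=max(cs,key=cv2.contourArea); return cv2.convexHull(c)
ValueError: max() iterable argument is empty
```

jog_arm([
  [[0.26, 0.14, 0.8, 0, 0, 0, 1], [0.2, 0.2, 1, 0, 0, 0, 1], [0, 0, 1, 0, 0, 0, 1], [0, 0, 1, 0, 0, 0, 1], [0, 0, 0.79, 0, 0, 0, 1]],
])

```text
time: 4.05
tool_pos: [0.6175, 0.0612, 0.0717]
tcp_rot: [-2.222, -2.22, 0.001]
wrist_force: [0.0, 0.8, -0.2]
width: 0.996
grip_force: 0.0
```

jog_arm([
  [[0, 0, 0, 0, 0, 0, 1], [0, 0, 0, 0, 0, 0, -1], [0, 0, 0, 0, 0, 0, -1], [0, 0, 0, 0, 0, 0, -1], [0, 0, 0, 0, 0, 0, -1]],
], force=60)

```text
time: 4.47
tool_pos: [0.6199, 0.0624, 0.0762]
tcp_rot: [2.218, 2.219, 0.006]
wrist_force: [-0.2, -0.9, 4.1]
width: 0.68
grip_force: 65.0
```

jog_arm([
  [[0, 0, 0, 0, 0, 0, -1], [0, 0, 0, 0, 0, 0, -1], [0, 0, 0, 0, 0, 0, -1], [0, 0, -0.3, 0, 0, 0, -1], [0, 0, -0.7, 0, 0, 0, -1]],
])

```text
time: 4.88
tool_pos: [0.6152, 0.0625, 0.1011]
tcp_rot: [-2.218, -2.219, 0.007]
wrist_force: [-0.8, 0.3, -2.6]
width: 0.685
grip_force: 65.0
```

jog_arm([
  [[0, 0, -1, 0, 0, 0, -1], [0, 0, -1, 0, 0, 0, -1], [0, 0, -1, 0, 0, 0, -1], [0, 0, -1, 0, 0, 0, -1], [0, 0, -0.9, 0, 0, 0, -1]],
])

```text
time: 5.3
tool_pos: [0.6175, 0.0628, 0.2527]
tcp_rot: [2.22, 2.222, 0.001]
wrist_force: [0.3, 0.1, -1.6]
width: 0.681
grip_force: 65.0
```

jog_arm([
  [[-1, -0.1, 0, 0, 0, 0, -1], [-1, -0.1, 0, 0, 0, 0, -1], [-1, -0.1, 0, 0, 0, 0, -1], [-1, -0.1, 0, 0, 0, 0, -1], [-1, -0.1, 0, 0, 0, 0, -1]],
])

```text
time: 5.72
tool_pos: [0.6021, -0.0883, 0.2507]
tcp_rot: [-2.22, -2.223, -0.0]
wrist_force: [0.3, -0.3, -2.7]
width: 0.686
grip_force: 65.0
```

jog_arm([
  [[-1, -0.1, 0, 0, 0, 0, -1], [-1, -0.1, 0, 0, 0, 0, -1], [-1, -0.1, 0, 0, 0, 0, -1], [-1, -0.1, 0, 0, 0, 0, -1], [-1, -0.1, 0, 0, 0, 0, -1]],
])

```text
time: 6.13
tool_pos: [0.5872, -0.2385, 0.2505]
tcp_rot: [-2.22, -2.222, -0.0]
wrist_force: [-1.1, 0.7, -2.3]
width: 0.684
grip_force: 65.0
```

jog_arm([
  [[-1, -0.1, 0, 0, 0, 0, -1], [-1, -0.1, 0, 0, 0, 0, -1], [-0.9, -0.1, 0, 0, 0, 0, -1], [0, 0, 0, 0, 0, 0, -1], [0, 0, 0, 0, 0, 0, -1]],
])

```text
time: 6.55
tool_pos: [0.5783, -0.3257, 0.2503]
tcp_rot: [-2.223, -2.219, -0.0]
wrist_force: [0.1, 0.3, -2.4]
width: 0.686
grip_force: 65.0
```

Run:
```python
from h import *
look('t');W,i=look('w4'); s=read_state(); print(s['tool_pos'],s['joint_vel'].round(3))
p=proj(W,(.579,-.27,.13)); print(p)
h=blob(i,'yellow',p,40,3);r=cv2.minAreaRect(h);X=plane(W,r[0],.13);print('bar',r,X)
b=cv2.boxPoints(r);P=np.array([plane(W,q,.13)[:2] for q in b]);l=max([P[1]-P[0],P[2]-P[1]],key=np.linalg.norm);print('angle',np.arctan2(l[1],l[0]),np.linalg.norm(l))
for n,q in(('scene',(197.7,200.7)),('side',(308.75,158.5))): print(n,proj(cam(n),X),tri(W,r[0],cam(n),q))
```

```text
[ 0.57874337 -0.32381194  0.2501396 ] [ 0.017 -0.005  0.006 -0.002 -0.001 -0.002]
[327.76266672 161.52805105]
bar ((324.8108215332031, 163.6351318359375), (20.537704467773438, 59.0338020324707), 88.15238952636719) [ 0.57763172 -0.27096671  0.13      ]
angle 0.03211351651917614 0.02717269570124162
scene [199.73382561 201.15408965] [ 0.57951316 -0.2723641   0.13338196]
side [308.05489818 157.09799301] [ 0.57658472 -0.27171153  0.12506836]
```

View pics/w4.png

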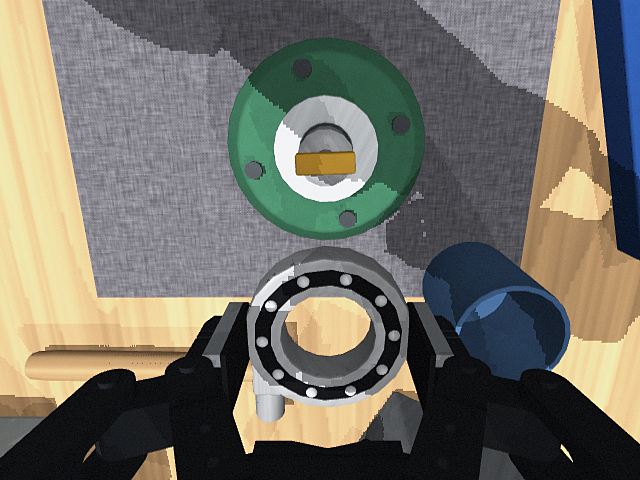

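The bar is at (325,164) and the bearing is held level and centred at (328,337). Now over the shaft.

jog_arm([
  [[0.8, 0, 0, 0, 0, 0, -1], [0.96, -0.02, 0, 0, 0, 0, -1], [0, 0, 0, 0, 0, 0, -1], [0, 0, 0, 0, 0, 0, -1], [0, 0, 0.5, 0, 0, 0, -1]],
])

```text
time: 7.07
tool_pos: [0.5805, -0.2713, 0.239]
tcp_rot: [2.213, 2.22, 0.003]
wrist_force: [0.7, -0.2, -1.4]
width: 0.685
grip_force: 65.1
```

jog_arm([
  [[0, 0, 0.5, 0, 0, 0, -1], [0, 0, 0.5, 0, 0, 0, -1], [0, 0, 0.5, 0, 0, 0, -1], [0, 0, 0, 0, 0, 0, -1], [0, 0, 0, 0, 0, 0, -1]],
])

```text
time: 7.48
tool_pos: [0.5778, -0.2711, 0.1892]
tcp_rot: [-2.218, -2.221, 0.001]
wrist_force: [-0.1, 0.7, -0.9]
width: 0.683
grip_force: 65.0
```

jog_arm([
  [[0, 0, 0.4, 0, 0, 0, -1], [0, 0, 0.4, 0, 0, 0, -1], [0, 0, 0.4, 0, 0, 0, -1], [0, 0, 0.4, 0, 0, 0, -1], [0, 0, 0, 0, 0, 0, -1]],
])

```text
time: 7.9
tool_pos: [0.5776, -0.2711, 0.1402]
tcp_rot: [-2.219, -2.221, 0.001]
wrist_force: [-0.2, -0.4, -2.0]
width: 0.685
grip_force: 68.3
```

jog_arm([
  [[0, 0, 0.08, 0, 0, 0, -1], [0, 0, 0, 0, 0, 0, 1], [0, 0, 0, 0, 0, 0, 1], [0, 0, 0, 0, 0, 0, 1], [0, 0, 0, 0, 0, 0, 1]],
])

```text
time: 8.32
tool_pos: [0.5794, -0.2723, 0.1411]
tcp_rot: [2.219, 2.22, 0.001]
wrist_force: [0.4, -0.4, 0.7]
width: 1.0
grip_force: 0.0
```

jog_arm([
  [[0, 0, -0.5, 0, 0, 0, 1], [0, 0, -1, 0, 0, 0, 1], [0, 0, -1, 0, 0, 0, 1], [0, 0, -1, 0, 0, 0, 1], [-0.5, 0, -0.5, 0, 0, 0, 1]],
])

```text
time: 8.73
tool_pos: [0.5803, -0.2859, 0.2652]
tcp_rot: [2.215, 2.22, 0.005]
wrist_force: [1.0, -0.8, 1.5]
width: 1.001
grip_force: 0.0
```

jog_arm([
  [[-1, 0, 0, 0, 0, 0, 1], [-0.5, 0, 0, 0, 0, 0, 1], [0, 0, 0, 0, 0, 0, 1], [0, 0, 0, 0, 0, 0, 1], [0, 0, 0, 0, 0, 0, 1]],
])

```text
time: 9.15
tool_pos: [0.5778, -0.331, 0.2584]
tcp_rot: [-2.219, -2.22, 0.0]
wrist_force: [0.3, 0.3, -0.2]
width: 0.998
grip_force: 0.0
```

Run:
```python
from h import *
HSV['steel']=((0,0,165),(180,60,255))
W,i=look('w5'); s=read_state(); print(s['tool_pos'],s['joint_vel'].round(3))
h=blob(i,'yellow',proj(W,(.578,-.271,.13)),40,3);r=cv2.minAreaRect(h);X=plane(W,r[0],.13);print('bar',r,X)
p=proj(W,(.578,-.271,.078)); print(p)
e=cv2.fitEllipse(blob(i,'steel',p,70,25)); print(e, plane(W,e[0],.078))
cv2.imwrite('pics/w5c.png',i[:400,150:550])
```

```text
[ 0.57792732 -0.3307243   0.25845693] [ 0.008 -0.004  0.    -0.005 -0.002 -0.001]
bar ((327.1716003417969, 147.97683715820312), (19.19548797607422, 56.311363220214844), 88.02507019042969) [ 0.5777624  -0.27092094  0.13      ]
[327.86472552 140.80273927]
((319.3757629394531, 147.92312622070312), (76.18479919433594, 98.84697723388672), 136.8306121826172) [ 0.57288189 -0.27519268  0.078     ]
```

View pics/w5c.png

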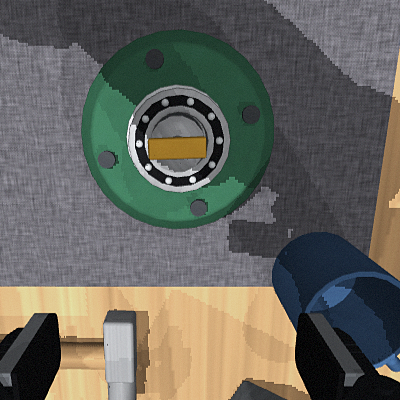

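The crop shows the bearing flat on the seat around the shaft at (180,139). On to the spacer.

jog_arm([
  [[1, 0.06, 0, 0, 0, 0, 1], [1, 0.06, 0, 0, 0, 0, 1], [1, 0.06, 0, 0, 0, 0, 1], [1, 0.06, 0, 0, 0, 0, 1], [1, 0.06, 0, 0, 0, 0, 1]],
])

```text
time: 9.62
tool_pos: [0.5867, -0.1792, 0.259]
tcp_rot: [-2.219, -2.222, 0.0]
wrist_force: [0.0, 0.5, -0.1]
width: 1.001
grip_force: 0.0
```

jog_arm([
  [[1, 0.06, 0.1, 0, 0, 0, 1], [1, 0.06, 0.1, 0, 0, 0, 1], [1, 0.06, 0.1, 0, 0, 0, 1], [1, 0.06, 0.1, 0, 0, 0, 1], [1, 0.06, 0.1, 0, 0, 0, 1]],
])

```text
time: 10.03
tool_pos: [0.5954, -0.0291, 0.2441]
tcp_rot: [-2.219, -2.222, 0.001]
wrist_force: [0.1, 0.2, -0.0]
width: 1.002
grip_force: 0.0
```

jog_arm([
  [[1, 0.06, 0.1, 0, 0, 0, 1], [1, 0.06, 0.1, 0, 0, 0, 1], [1, 0.06, 0.1, 0, 0, 0, 1], [1, 0.06, 0.1, 0, 0, 0, 1], [1, 0.06, 0.1, 0, 0, 0, 1]],
])

```text
time: 10.45
tool_pos: [0.604, 0.1208, 0.229]
tcp_rot: [-2.219, -2.223, 0.001]
wrist_force: [1.1, 0.1, 0.5]
width: 1.0
grip_force: 0.0
```

jog_arm([
  [[1, 0.06, 0.1, 0, 0, 0, 1], [1, 0.06, 0.1, 0, 0, 0, 1], [1, 0.06, 0.1, 0, 0, 0, 1], [0.5, 0.06, 0.1, 0, 0, 0, 1], [0, 0, 0, 0, 0, 0, 1]],
])

```text
time: 10.87
tool_pos: [0.6111, 0.227, 0.2164]
tcp_rot: [-2.215, -2.226, 0.001]
wrist_force: [0.2, 0.0, -0.3]
width: 1.001
grip_force: 0.0
```

Run:
```python
from h import *
HSV['brass']=((15,90,60),(30,230,255))
look('t');look('t');W,i=look('w6'); s=read_state(); print(s['time'],s['tool_pos'],s['joint_vel'].round(3))
a=cv2.imread('pics/a0.png')
for n,col,X0,zt,q in(('spacer','blue',(.613,.238,.018),.018,(391.6,328.5)),('cap','red',(.4645,.181,.022),.022,(394.2,266.8))):
    p=proj(W,X0); e=cv2.fitEllipse(blob(i,col,p,75,9)); X=plane(W,e[0],zt); print(n,p.round(),np.round(e[0],1),np.round(e[1],1),X.round(4),'mid',tri(W,e[0],cam('scene'),q).round(4))
    print(todo([X[0],X[1],.075]))
```

```text
11.0167 [0.61168369 0.22300265 0.21727084] [-0.022 -0.009 -0.001 -0.002 -0.001  0.001]
spacer [330. 208.] [327.9 207.3] [83.7 84.7] [0.6118 0.2382 0.018 ] mid [0.6115 0.2347 0.0071]
[0.51 0.01 4.74]
cap [120. 286.] [125.  283.3] [83.3 92.9] [0.4682 0.1834 0.022 ] mid [0.4597 0.1763 0.0053]
[-1.31 -4.78  4.75]
```

jog_arm([
  [[0.25, 0.01, 0.8, 0, 0, 0, 1], [0.25, 0, 1, 0, 0, 0, 1], [0, 0, 1, 0, 0, 0, 1], [0, 0, 1, 0, 0, 0, 1], [0, 0, 1, 0, 0, 0, 1]],
])

```text
time: 11.43
tool_pos: [0.6128, 0.2368, 0.0731]
tcp_rot: [2.222, 2.22, 0.001]
wrist_force: [-0.2, 0.4, -0.3]
width: 1.0
grip_force: 0.0
```

jog_arm([
  [[0, 0, 0, 0, 0, 0, 1], [0, 0, 0, 0, 0, 0, -1], [0, 0, 0, 0, 0, 0, -1], [0, 0, 0, 0, 0, 0, -1], [0, 0, 0, 0, 0, 0, -1]],
])

```text
time: 11.85
tool_pos: [0.6147, 0.2388, 0.0773]
tcp_rot: [2.219, 2.22, 0.008]
wrist_force: [0.2, 0.4, 0.0]
width: 0.642
grip_force: 63.3
```

jog_arm([
  [[0, 0, 0, 0, 0, 0, -1], [0, 0, -0.4, 0, 0, 0, -1], [0, 0, -0.8, 0, 0, 0, -1], [0, 0, -1, 0, 0, 0, -1], [0, 0, -1, 0, 0, 0, -1]],
])

```text
time: 12.27
tool_pos: [0.6116, 0.2383, 0.1708]
tcp_rot: [-2.22, -2.222, 0.003]
wrist_force: [0.7, 0.4, 0.2]
width: 0.639
grip_force: 63.6
```

jog_arm([
  [[0, 0, -1, 0, 0, 0, -1], [-1, -0.06, -0.9, 0, 0, 0, -1], [-1, -0.06, -0.8, 0, 0, 0, -1], [-1, -0.06, 0, 0, 0, 0, -1], [-1, -0.06, 0, 0, 0, 0, -1]],
])

```text
time: 12.68
tool_pos: [0.6064, 0.1178, 0.2552]
tcp_rot: [2.217, 2.221, 0.008]
wrist_force: [0.5, -0.1, -2.3]
width: 0.643
grip_force: 63.7
```

Run:
```python
from h import *
s=read_state();print(s['wrist_force'],s['width'],s['tool_pos'],todo([.578,-.271,.25]))
```

```text
[ 0.50312946 -0.14054889 -2.2523832 ] 0.6432376420225112 [0.60642038 0.11781659 0.25520557] [-12.96  -0.97   0.15]
```

jog_arm([
  [[-1, -0.07, 0, 0, 0, 0, -1], [-1, -0.07, 0, 0, 0, 0, -1], [-1, -0.07, 0, 0, 0, 0, -1], [-1, -0.07, 0, 0, 0, 0, -1], [-1, -0.07, 0, 0, 0, 0, -1]],
])

```text
time: 13.1
tool_pos: [0.5945, -0.0328, 0.252]
tcp_rot: [2.22, 2.222, 0.001]
wrist_force: [-0.1, -0.2, -0.6]
width: 0.644
grip_force: 63.7
```

jog_arm([
  [[-1, -0.08, 0, 0, 0, 0, -1], [-1, -0.08, 0, 0, 0, 0, -1], [-1, -0.08, 0, 0, 0, 0, -1], [-1, -0.08, 0, 0, 0, 0, -1], [-1, -0.08, 0, 0, 0, 0, -1]],
])

```text
time: 13.52
tool_pos: [0.5826, -0.1828, 0.2519]
tcp_rot: [2.22, 2.222, 0.001]
wrist_force: [0.3, -0.6, -0.7]
width: 0.644
grip_force: 63.7
```

jog_arm([
  [[-1, -0.08, 0, 0, 0, 0, -1], [-1, -0.08, 0, 0, 0, 0, -1], [-0.96, -0.08, 0, 0, 0, 0, -1], [0, 0, 0, 0, 0, 0, -1], [0, 0, 0, 0, 0, 0, -1]],
])

```text
time: 13.93
tool_pos: [0.5756, -0.2718, 0.2516]
tcp_rot: [2.223, 2.219, 0.001]
wrist_force: [0.1, 0.5, -1.7]
width: 0.641
grip_force: 63.7
```

Run:
```python
from h import *
look('t');W,i=look('w7'); s=read_state(); print(s['time'],s['tool_pos'],todo([.578,-.271,.155]))
R=Ro.from_rotvec(s['tcp_rot']).as_matrix(); top=s['tool_pos'][2]-.075+.018
p=proj(W,[*s['tool_pos'][:2],top]); e=cv2.fitEllipse(blob(i,'blue',p,100,9)); print(p,e,plane(W,e[0],top))
```

```text
14.0333 [ 0.57582465 -0.26980427  0.25120565] [-0.04  0.07  3.21]
[326.55370273 335.41633856] ((327.3757019042969, 328.17083740234375), (154.7267608642578, 155.89315795898438), 68.24384307861328) [ 0.57611589 -0.26690969  0.19420565]
```

jog_arm([
  [[-0.06, 0.07, 0, 0, 0, 0, -1], [0, 0, 0.5, 0, 0, 0, -1], [0, 0, 0.5, 0, 0, 0, -1], [0, 0, 0.5, 0, 0, 0, -1], [0, 0, 0.4, 0, 0, 0, -1]],
])

```text
time: 14.45
tool_pos: [0.5782, -0.2707, 0.1928]
tcp_rot: [-2.218, -2.224, 0.0]
wrist_force: [0.5, -0.6, -2.0]
width: 0.644
grip_force: 63.7
```

jog_arm([
  [[0, 0, 0.3, 0, 0, 0, -1], [0, 0, 0.3, 0, 0, 0, -1], [0, 0, 0.3, 0, 0, 0, -1], [0, 0, 0.3, 0, 0, 0, -1], [0, 0, 0, 0, 0, 0, -1]],
])

```text
time: 14.87
tool_pos: [0.5773, -0.2712, 0.1555]
tcp_rot: [-2.218, -2.22, 0.001]
wrist_force: [-0.0, 3.4, -4.0]
width: 0.644
grip_force: 63.8
```

jog_arm([
  [[0, 0, 0.06, 0, 0, 0, -1], [0, 0, 0, 0, 0, 0, 1], [0, 0, 0, 0, 0, 0, 1], [0, 0, 0, 0, 0, 0, 1], [0, 0, 0, 0, 0, 0, 1]],
])

```text
time: 15.28
tool_pos: [0.5789, -0.2731, 0.1571]
tcp_rot: [2.219, 2.22, 0.001]
wrist_force: [1.3, -0.5, -0.0]
width: 1.001
grip_force: 0.0
```

jog_arm([
  [[0, 0, -0.5, 0, 0, 0, 1], [0, 0, -1, 0, 0, 0, 1], [0, 0, -1, 0, 0, 0, 1], [0.8, -0.3, -0.8, 0, 0, 0, 1], [1, -0.45, 0, 0, 0, 0, 1]],
])

```text
time: 15.7
tool_pos: [0.5596, -0.2213, 0.2629]
tcp_rot: [2.214, 2.21, 0.007]
wrist_force: [-0.0, 0.0, 1.0]
width: 1.0
grip_force: 0.0
```

jog_arm([
  [[1, -0.5, 0.3, 0, 0, 0, 1], [1, -0.5, 0.4, 0, 0, 0, 1], [1, -0.5, 0.4, 0, 0, 0, 1], [1, -0.5, 0.4, 0, 0, 0, 1], [1, -0.5, 0.4, 0, 0, 0, 1]],
])

```text
time: 16.12
tool_pos: [0.4801, -0.0675, 0.1984]
tcp_rot: [2.22, 2.22, 0.002]
wrist_force: [0.7, 0.7, 0.2]
width: 0.997
grip_force: 0.0
```

jog_arm([
  [[1, -0.5, 0, 0, 0, 0, 1], [0.7, -0.4, 0, 0, 0, 0, 1], [0, 0, 0, 0, 0, 0, 1], [0, 0, 0, 0, 0, 0, 1], [0, 0, 0, 0, 0, 0, 1]],
])

```text
time: 16.53
tool_pos: [0.4544, -0.0177, 0.1989]
tcp_rot: [2.218, 2.221, 0.002]
wrist_force: [0.6, 0.4, -0.1]
width: 1.0
grip_force: 0.0
```

Run:
```python
from h import *
HSV['brass']=((15,90,60),(30,230,255))
W,i=look('w8'); s=read_state(); print(s['time'],s['tool_pos'],s['joint_vel'].round(3))
p=proj(W,(.454,-.004,.01)); e=cv2.fitEllipse(blob(i,'brass',p,75,9)); X=plane(W,e[0],.01); print(p.round(),e,X.round(4),'2view',tri(W,e[0],cam('scene'),(327,236)).round(4),todo([X[0],X[1],.073]))
```

```text
16.5833 [ 0.45452248 -0.01804081  0.19884941] [-0.011  0.009 -0.004  0.002  0.004  0.001]
[326. 212.] ((324.9909973144531, 210.5222930908203), (95.24468994140625, 96.28118896484375), 101.32310485839844) [ 0.4536 -0.0031  0.01  ] 2view [ 0.4538 -0.0054  0.0079] [ 0.5  -0.04  4.19]
```

jog_arm([
  [[0.25, -0.03, 0.8, 0, 0, 0, 1], [0.22, 0, 1, 0, 0, 0, 1], [0, 0, 1, 0, 0, 0, 1], [0, 0, 1, 0, 0, 0, 1], [0, 0, 0.5, 0, 0, 0, 1]],
])

```text
time: 17.0
tool_pos: [0.4514, -0.0042, 0.0661]
tcp_rot: [-2.22, -2.219, 0.004]
wrist_force: [-0.6, -0.1, 0.4]
width: 1.001
grip_force: 0.0
```

jog_arm([
  [[0, 0, 0, 0, 0, 0, 1], [0, 0, 0, 0, 0, 0, -1], [0, 0, 0, 0, 0, 0, -1], [0, 0, 0, 0, 0, 0, -1], [0, 0, 0, 0, 0, 0, -1]],
])

```text
time: 17.42
tool_pos: [0.4539, -0.0039, 0.0712]
tcp_rot: [2.219, 2.22, 0.002]
wrist_force: [-3.0, -1.9, 4.2]
width: 0.713
grip_force: 63.8
```

jog_arm([
  [[0, 0, 0, 0, 0, 0, -1], [0, 0, -0.4, 0, 0, 0, -1], [0, 0, -0.8, 0, 0, 0, -1], [0, 0, -1, 0, 0, 0, -1], [0, 0, -1, 0, 0, 0, -1]],
])

```text
time: 17.83
tool_pos: [0.4524, -0.0033, 0.1667]
tcp_rot: [2.221, 2.222, 0.001]
wrist_force: [-0.5, 0.0, -2.1]
width: 0.71
grip_force: 65.7
```

Run:
```python
from h import *
HSV['brass']=((15,90,60),(30,230,255))
look('t');W,i=look('w9');s=read_state();print(s['wrist_force'],s['width'],s['tool_pos'],todo([.578,-.271,.25]))
top=s['tool_pos'][2]-.070+.010
p=proj(W,[*s['tool_pos'][:2],top]); e=cv2.fitEllipse(blob(i,'brass',p,110,15)); print(p,e,plane(W,e[0],top))
```

```text
[ 0.8942072   0.05218371 -0.36004094] 0.7088523772015457 [ 0.45734207 -0.00362331  0.17174316] [-8.92  4.05 -2.55]
[325.70058529 330.74939859] ((327.36724853515625, 325.05364990234375), (160.52146911621094, 171.0625), 90.58128356933594) [ 0.457949   -0.00128343  0.11174316]
```

jog_arm([
  [[0, 0, -1, 0, 0, 0, -1], [-0.9, 0.45, -1, 0, 0, 0, -1], [-1, 0.45, -0.6, 0, 0, 0, -1], [-1, 0.45, 0, 0, 0, 0, -1], [-1, 0.45, 0, 0, 0, 0, -1]],
])

```text
time: 18.35
tool_pos: [0.508, -0.1212, 0.2449]
tcp_rot: [2.216, 2.219, 0.005]
wrist_force: [0.3, 0.4, -1.8]
width: 0.709
grip_force: 66.4
```

jog_arm([
  [[-1, 0.45, 0, 0, 0, 0, -1], [-1, 0.45, 0, 0, 0, 0, -1], [-1, 0.45, 0, 0, 0, 0, -1], [-1, 0.45, 0, 0, 0, 0, -1], [-1, 0.45, 0, 0, 0, 0, -1]],
])

```text
time: 18.77
tool_pos: [0.5742, -0.2713, 0.2419]
tcp_rot: [2.221, 2.222, 0.0]
wrist_force: [-0.0, 1.0, -1.3]
width: 0.707
grip_force: 66.4
```

jog_arm([
  [[0, 0, 0, 0, 0, 0, -1], [0, 0, 0, 0, 0, 0, -1], [0, 0, 0, 0, 0, 0, -1], [0, 0, 0, 0, 0, 0, -1], [0, 0, 0, 0, 0, 0, -1]],
])

```text
time: 19.18
tool_pos: [0.5734, -0.2684, 0.2422]
tcp_rot: [-2.219, -2.223, -0.0]
wrist_force: [-0.2, -0.5, -1.7]
width: 0.71
grip_force: 66.4
```

Run:
```python
from h import *
s=read_state();print(s['wrist_force'],s['width'],s['tool_pos'],todo([.578,-.2705,.166]))
```

```text
[-0.19940361 -0.45121292 -1.6514735 ] 0.7103627715990893 [ 0.5734273  -0.2683519   0.24217213] [-0.07  0.15  2.54]
```

jog_arm([
  [[-0.07, 0.15, 0, 0, 0, 0, -1], [0, 0, 0.4, 0, 0, 0, -1], [0, 0, 0.5, 0, 0, 0, -1], [0, 0, 0.4, 0, 0, 0, -1], [0, 0, 0.3, 0, 0, 0, -1]],
])

```text
time: 19.6
tool_pos: [0.5776, -0.2709, 0.192]
tcp_rot: [-2.218, -2.221, 0.001]
wrist_force: [-0.4, 0.8, -2.4]
width: 0.708
grip_force: 66.4
```

jog_arm([
  [[0, 0, 0.3, 0, 0, 0, -1], [0, 0, 0.3, 0, 0, 0, -1], [0, 0, 0.2, 0, 0, 0, -1], [0, 0, 0.1, 0, 0, 0, -1], [0, 0, 0, 0, 0, 0, -1]],
])

```text
time: 20.02
tool_pos: [0.5781, -0.2715, 0.1674]
tcp_rot: [-2.22, -2.221, 0.001]
wrist_force: [-3.5, 0.5, -0.1]
width: 0.709
grip_force: 66.5
```

jog_arm([
  [[0, 0, 0.05, 0, 0, 0, -1], [0, 0, 0, 0, 0, 0, 1], [0, 0, 0, 0, 0, 0, 1], [0, 0, 0, 0, 0, 0, 1], [0, 0, 0, 0, 0, 0, 1]],
])

```text
time: 20.43
tool_pos: [0.5788, -0.2719, 0.1663]
tcp_rot: [2.22, 2.221, 0.001]
wrist_force: [0.2, 0.3, -0.5]
width: 1.003
grip_force: 0.0
```

jog_arm([
  [[0, 0, -0.5, 0, 0, 0, 1], [0, 0, -1, 0, 0, 0, 1], [0, 0, -1, 0, 0, 0, 1], [-1, 0, -0.5, 0, 0, 0, 1], [-0.9, 0, 0, 0, 0, 0, 1]],
])

```text
time: 20.85
tool_pos: [0.5811, -0.3298, 0.2623]
tcp_rot: [2.211, 2.218, 0.004]
wrist_force: [1.1, -0.3, -0.2]
width: 1.005
grip_force: 0.0
```

jog_arm([
  [[0, 0, 0, 0, 0, 0, 1], [0, 0, 0, 0, 0, 0, 1], [0, 0, 0, 0, 0, 0, 1], [0, 0, 0, 0, 0, 0, 1], [0, 0, 0, 0, 0, 0, 1]],
])

```text
time: 21.27
tool_pos: [0.5782, -0.3276, 0.255]
tcp_rot: [-2.219, -2.222, 0.0]
wrist_force: [-0.2, 0.2, -0.1]
width: 1.003
grip_force: 0.0
```

Run:
```python
from h import *
HSV['brass']=((15,80,50),(30,185,255))
W,i=look('w10'); s=read_state(); print(s['time'],s['tool_pos'],s['joint_vel'].round(3))
sc,_=viewer.read_camera('scene'); sd,_=viewer.read_camera('side')
h=blob(i,'yellow',proj(W,(.578,-.271,.13)),30,3);r=cv2.minAreaRect(h);X=plane(W,r[0],.13);print('bar',r,X)
b=cv2.boxPoints(r);P=np.array([plane(W,q,.13)[:2] for q in b]);l=max([P[1]-P[0],P[2]-P[1]],key=np.linalg.norm);print('angle',np.arctan2(l[1],l[0]),np.linalg.norm(l))
# washer top height: two-view
e=cv2.fitEllipse(blob(i,'brass',proj(W,(.578,-.271,.106)),80,25));print(e,plane(W,e[0],.106))
cv2.imwrite('pics/m2.png',np.hstack([i[:300,170:470],cv2.resize(sc[185:260,170:245],(300,300)),cv2.resize(sd[140:215,272:322],(200,300))]))
```

```text
21.3167 [ 0.57830398 -0.32763613  0.25513173] [-0.    -0.002 -0.007  0.     0.    -0.001]
bar ((326.6609802246094, 157.15121459960938), (22.02050018310547, 57.22206497192383), 88.21009063720703) [ 0.5779201 -0.2715373  0.13     ]
angle 0.03325433135132312 0.02686716099339345
((328.8125915527344, 151.52688598632812), (118.70550537109375, 121.11099243164062), 0.08954132348299026) [ 0.57896319 -0.27112634  0.106     ]
```

View pics/m2.png

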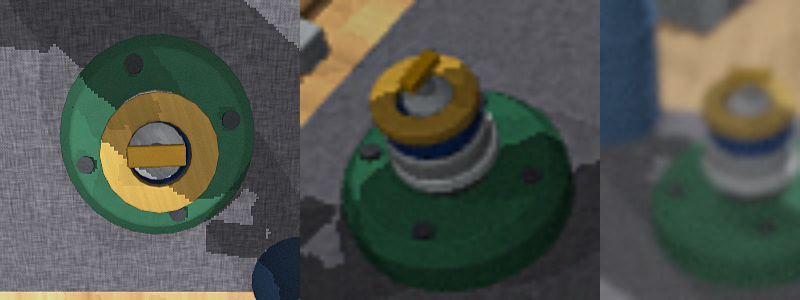

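The stack is right: brass washer on the blue spacer on the bearing, all level, washer centred at (159,152) in the crop. The bar is at about 0.033 rad. On to the cap.

jog_arm([
  [[1, -0.2, 0, 0, 0, 0, 1], [1, -0.2, 0, 0, 0, 0, 1], [1, -0.2, 0, 0, 0, 0, 1], [1, -0.2, 0, 0, 0, 0, 1], [1, -0.2, 0, 0, 0, 0, 1]],
])

```text
time: 21.83
tool_pos: [0.5478, -0.1771, 0.2558]
tcp_rot: [-2.221, -2.222, -0.0]
wrist_force: [0.0, 0.6, 0.3]
width: 0.999
grip_force: 0.0
```

jog_arm([
  [[1, -0.2, 0.1, 0, 0, 0, 1], [1, -0.2, 0.1, 0, 0, 0, 1], [1, -0.2, 0.1, 0, 0, 0, 1], [1, -0.2, 0.1, 0, 0, 0, 1], [1, -0.2, 0.1, 0, 0, 0, 1]],
])

```text
time: 22.25
tool_pos: [0.5176, -0.0271, 0.2409]
tcp_rot: [2.22, 2.222, 0.001]
wrist_force: [0.7, 0.8, -0.2]
width: 0.999
grip_force: 0.0
```

jog_arm([
  [[1, -0.25, 0.1, 0, 0, 0, 1], [1, -0.25, 0.1, 0, 0, 0, 1], [1, -0.25, 0.1, 0, 0, 0, 1], [1, -0.25, 0.1, 0, 0, 0, 1], [1, -0.25, 0.1, 0, 0, 0, 1]],
])

```text
time: 22.67
tool_pos: [0.4798, 0.1229, 0.2259]
tcp_rot: [2.22, 2.222, 0.001]
wrist_force: [0.1, 0.0, 0.2]
width: 0.999
grip_force: 0.0
```

jog_arm([
  [[1, -0.25, 0.1, 0, 0, 0, 1], [0.6, -0.2, 0.1, 0, 0, 0, 1], [0, 0, 0, 0, 0, 0, 1], [0, 0, 0, 0, 0, 0, 1], [0, 0, 0, 0, 0, 0, 1]],
])

```text
time: 23.08
tool_pos: [0.4671, 0.169, 0.22]
tcp_rot: [2.219, 2.223, -0.0]
wrist_force: [0.5, 0.2, 0.3]
width: 0.998
grip_force: 0.0
```

Run:
```python
from h import *
W,i=look('w11'); s=read_state(); print(s['time'],s['tool_pos'],s['q'].round(2))
h=blob(i,'red',proj(W,(.468,.183,.022)),75,15); e=cv2.fitEllipse(h); print(e); X=plane(W,e[0],.022)
hsv=cv2.cvtColor(i,cv2.COLOR_BGR2HSV); m=cv2.inRange(hsv,(0,0,170),(180,70,255))
k=np.zeros_like(m); cv2.fillPoly(k,[h],255); k=cv2.erode(k,np.ones((5,5)))
n,_,st,c=cv2.connectedComponentsWithStats(m&k)
o=np.argsort(-st[1:,4])[:4]+1
P=[plane(W,c[j],.022)[:2] for j in o]; print(st[o,4],c[o].round(1),np.array(P).round(4))
d=P[1]-P[0]; print('slot ang',np.arctan2(d[1],d[0]),np.linalg.norm(d),'mid',(P[0]+P[1])/2,'ell',X, todo([*((P[0]+P[1])/2),.074]))
print(tri(W,e[0],cam('scene'),(394.2,266.8)))
```

```text
23.1333 [0.46736733 0.16866944 0.2200859 ] [ 0.3  -0.    2.07 -0.    1.08  0.3 ]
((321.7528991699219, 210.92507934570312), (86.47672271728516, 88.59013366699219), 167.22296142578125)
[56 51] [[346.9 190.2]
 [297.7 237.1]] [[0.4805 0.1954]
 [0.447  0.1626]]
slot ang -2.365847332766002 0.046839547620593024 mid [0.46375222 0.17904015] ell [0.46367182 0.18124466 0.022     ] [ 0.35 -0.12  4.87]
[0.46342674 0.17771358 0.01006892]
```

jog_arm([
  [[0.2, -0.12, 0.9, 0, 0, 0, 1], [0.15, 0, 1, 0, 0, 0, 1], [0, 0, 1, 0, 0, 0, 1], [0, 0, 1, 0, 0, 0, 1], [0, 0, 0.95, 0, 0, 0, 1]],
])

```text
time: 23.55
tool_pos: [0.4641, 0.1786, 0.0734]
tcp_rot: [2.222, 2.22, 0.001]
wrist_force: [0.2, 0.6, -0.4]
width: 1.001
grip_force: 0.0
```

jog_arm([
  [[0, 0, 0, 0, 0, 0, 1], [0, 0, 0, 0, 0, 0, -1], [0, 0, 0, 0, 0, 0, -1], [0, 0, 0, 0, 0, 0, -1], [0, 0, 0, 0, 0, 0, -1]],
], force=80)

```text
time: 23.97
tool_pos: [0.4658, 0.1802, 0.0772]
tcp_rot: [2.219, 2.22, 0.007]
wrist_force: [-0.3, -1.4, 3.1]
width: 0.663
grip_force: 85.4
```

jog_arm([
  [[0, 0, 0, 0, 0, 0, -1], [0, 0, -0.4, 0, 0, 0, -1], [0, 0, -0.8, 0, 0, 0, -1], [0, 0, -1, 0, 0, 0, -1], [0, 0, -1, 0, 0, 0, -1]],
])

```text
time: 24.38
tool_pos: [0.463, 0.1796, 0.1717]
tcp_rot: [-2.221, -2.222, 0.0]
wrist_force: [0.7, -0.4, -0.8]
width: 0.666
grip_force: 85.5
```

jog_arm([
  [[0, 0, -1, 0, 0, 0, -1], [-1, 0.25, -1, 0, 0, 0, -1], [-1, 0.25, -0.7, 0, 0, 0, -1], [-1, 0.25, 0, 0, 0, 0, -1], [-1, 0.25, 0, 0, 0, 0, -1]],
])

```text
time: 24.8
tool_pos: [0.495, 0.0599, 0.2543]
tcp_rot: [2.216, 2.22, 0.009]
wrist_force: [0.0, 0.0, -0.9]
width: 0.662
grip_force: 85.5
```

Run:
```python
from h import *
s=read_state();print(s['wrist_force'],s['width'],s['tool_pos'],todo([.578,-.271,.25]))
```

```text
[ 0.02762661  0.00119843 -0.87796309] 0.6616742221546719 [0.49498764 0.05989117 0.25432299] [-11.03   2.75   0.16]
```

jog_arm([
  [[-1, 0.25, 0, 0, 0, 0, -1], [-1, 0.25, 0, 0, 0, 0, -1], [-1, 0.25, 0, 0, 0, 0, -1], [-1, 0.25, 0, 0, 0, 0, -1], [-1, 0.25, 0, 0, 0, 0, -1]],
])

```text
time: 25.22
tool_pos: [0.5311, -0.0908, 0.2516]
tcp_rot: [2.22, 2.221, 0.002]
wrist_force: [-1.2, -0.4, -0.4]
width: 0.665
grip_force: 85.5
```

jog_arm([
  [[-1, 0.25, 0, 0, 0, 0, -1], [-1, 0.25, 0, 0, 0, 0, -1], [-1, 0.25, 0, 0, 0, 0, -1], [-1, 0.25, 0, 0, 0, 0, -1], [-1, 0.25, 0, 0, 0, 0, -1]],
])

```text
time: 25.63
tool_pos: [0.5688, -0.2408, 0.2515]
tcp_rot: [2.22, 2.221, 0.001]
wrist_force: [-0.2, -0.4, -1.5]
width: 0.668
grip_force: 85.5
```

jog_arm([
  [[-1, 0.25, 0, 0, 0, 0, -1], [0, 0, 0, 0, 0, 1, -1], [0, 0, 0, 0, 0, 1, -1], [0, 0, 0, 0, 0, 1, -1], [0, 0, 0, 0, 0, 1, -1]],
])

```text
time: 26.05
tool_pos: [0.576, -0.2697, 0.2512]
tcp_rot: [2.638, 1.704, 0.001]
wrist_force: [0.2, -0.4, -0.7]
width: 0.666
grip_force: 85.5
```

jog_arm([
  [[0, 0, 0, 0, 0, 1, -1], [0, 0, 0, 0, 0, 1, -1], [0, 0, 0, 0, 0, 1, -1], [0, 0, 0, 0, 0, 0.1, -1], [0, 0, 0, 0, 0, 0, -1]],
])

```text
time: 26.47
tool_pos: [0.5761, -0.2692, 0.2511]
tcp_rot: [2.874, 1.267, 0.001]
wrist_force: [-0.0, -0.8, -0.9]
width: 0.664
grip_force: 85.5
```

Run:
```python
from h import *
look('t');look('t');W,i=look('w12'); s=read_state(); print(s['time'],s['tool_pos'],s['q'].round(2),s['joint_vel'].round(3))
top=s['tool_pos'][2]-.074+.022
h=blob(i,'red',proj(W,[*s['tool_pos'][:2],top]),120,25); e=cv2.fitEllipse(h); print(e); X=plane(W,e[0],top)
m=cv2.inRange(cv2.cvtColor(i,cv2.COLOR_BGR2HSV),(0,0,150),(180,80,255))
k=np.zeros_like(m); cv2.fillPoly(k,[h],255); k=cv2.erode(k,np.ones((5,5)))
n,_,st,c=cv2.connectedComponentsWithStats(m&k); o=np.argsort(-st[1:,4])[:4]+1
P=np.array([plane(W,c[j],top)[:2] for j in o]); print(st[o,4],c[o].round(1),P.round(4))
d=P[1]-P[0]; print('slot ang',np.arctan(d[1]/d[0]),np.linalg.norm(d),'mid',(P[0]+P[1])/2,'ell',X, todo([.578,-.271,.2]))
```

```text
26.6167 [ 0.57606618 -0.26914156  0.25073083] [-0.48  0.23  1.75  0.    1.16  0.26] [-0.001  0.005 -0.    -0.     0.001  0.009]
((327.21783447265625, 329.1367492675781), (164.8978729248047, 167.52735900878906), 8.33811092376709)
[733 197 166  85] [[322.3 328.7]
 [378.1 301. ]
 [280.6 382.6]
 [345.3 332.4]] [[ 0.5797 -0.2634]
 [ 0.6003 -0.2683]
 [ 0.5542 -0.2693]
 [ 0.5845 -0.2697]]
slot ang -0.22972823733665793 0.02121482556062655 mid [ 0.5900206  -0.26586186] ell [ 0.58081068 -0.26467438  0.19873083] [-0.    0.09  1.69]
```

jog_arm([
  [[-0.04, 0.07, 0.3, 0, 0, 0, -1], [0, 0, 0.4, 0, 0, 0, -1], [0, 0, 0.4, 0, 0, 0, -1], [0, 0, 0.3, 0, 0, 0, -1], [0, 0, 0.3, 0, 0, 0, -1]],
])

```text
time: 27.03
tool_pos: [0.576, -0.271, 0.1969]
tcp_rot: [-2.874, -1.263, 0.003]
wrist_force: [0.0, 0.3, -1.4]
width: 0.667
grip_force: 85.5
```

jog_arm([
  [[0, 0, 0.2, 0, 0, 0, -1], [0, 0, 0.2, 0, 0, 0, -1], [0, 0, 0.1, 0, 0, 0, -1], [0, 0, 0, 0, 0, 0, -1], [0, 0, 0, 0, 0, 0, -1]],
])

```text
time: 27.45
tool_pos: [0.5771, -0.2716, 0.1847]
tcp_rot: [2.876, 1.264, 0.001]
wrist_force: [0.5, -0.6, -0.7]
width: 0.665
grip_force: 85.5
```

jog_arm([
  [[0, 0, 0.1, 0, 0, 0, -1], [0, 0, 0.05, 0, 0, 0, -1], [0, 0, 0, 0, 0, 0, -1], [0, 0, 0, 0, 0, 0, -1], [0, 0, 0, 0, 0, 0, -1]],
])

```text
time: 27.87
tool_pos: [0.5776, -0.2719, 0.1813]
tcp_rot: [2.874, 1.263, 0.003]
wrist_force: [-0.2, 0.3, 4.7]
width: 0.667
grip_force: 86.1
```

jog_arm([
  [[0, 0, 0.1, 0, 0, 0, -1], [0, 0, 0.1, 0, 0, 0, -1], [0, 0, 0, 0, 0, 0, -1], [0, 0, 0, 0, 0, 0, -1], [0, 0, 0, 0, 0, 0, -1]],
])

```text
time: 28.28
tool_pos: [0.5776, -0.2719, 0.1758]
tcp_rot: [2.874, 1.263, 0.003]
wrist_force: [-1.4, 1.2, 8.4]
width: 0.665
grip_force: 86.4
```

jog_arm([
  [[0, 0, 0.12, 0, 0, 0, -1], [0, 0, 0, 0, 0, 0, -1], [0, 0, 0, 0, 0, 0, -1], [0, 0, 0, 0, 0, 0, -1], [0, 0, 0, 0, 0, 0, -1]],
])

```text
time: 28.7
tool_pos: [0.5777, -0.2718, 0.1731]
tcp_rot: [2.874, 1.263, 0.003]
wrist_force: [-3.3, 1.2, 11.2]
width: 0.666
grip_force: 86.8
```

jog_arm([
  [[0, 0, 0, 0, 0, -0.8, -1], [0, 0, 0, 0, 0, -0.8, -1], [0, 0, 0, 0, 0, -0.8, -1], [0, 0, 0, 0, 0, -0.8, -1], [0, 0, 0, 0, 0, -0.8, -1]],
])

```text
time: 29.12
tool_pos: [0.5784, -0.2719, 0.1731]
tcp_rot: [2.544, 1.837, 0.004]
wrist_force: [-0.4, 1.5, 10.4]
width: 0.666
grip_force: 86.5
```

jog_arm([
  [[0, 0, 0, 0, 0, -1, -1], [0, 0, 0, 0, 0, -1, -1], [0, 0, 0, 0, 0, -1, -1], [0, 0, 0, 0, 0, -1, -1], [0, 0, 0, 0, 0, -1, -1]],
])

```text
time: 29.53
tool_pos: [0.5784, -0.2718, 0.1731]
tcp_rot: [1.981, 2.433, 0.003]
wrist_force: [0.0, 1.9, 11.1]
width: 0.662
grip_force: 86.4
```

jog_arm([
  [[0, 0, 0, 0, 0, -1, -1], [0, 0, 0, 0, 0, -1, -1], [0, 0, 0, 0, 0, -1, -1], [0, 0, 0, 0, 0, -1, -1], [0, 0, 0, 0, 0, -1, -1]],
])

```text
time: 29.95
tool_pos: [0.5783, -0.2717, 0.1731]
tcp_rot: [1.284, 2.863, 0.001]
wrist_force: [-1.8, 2.8, 9.8]
width: 0.664
grip_force: 86.5
```

jog_arm([
  [[0, 0, 0, 0, 0, -1, -1], [0, 0, 0, 0, 0, 0, -1], [0, 0, 0, 0, 0, 0, -1], [0, 0, 0, 0, 0, 0, -1], [0, 0, 0, 0, 0, 0, -1]],
])

```text
time: 30.37
tool_pos: [0.5782, -0.2719, 0.1732]
tcp_rot: [1.138, 2.924, -0.0]
wrist_force: [-1.3, 1.1, 11.3]
width: 0.666
grip_force: 86.9
```

Run:
```python
from h import *
s=read_state();R=Ro.from_rotvec(s['tcp_rot']).as_matrix();print(s['wrist_force'],s['torque'],s['tool_pos'],s['q'].round(2),'yaw',np.arctan2(R[1,0],R[0,0]))
W,i=look('w13')
h=blob(i,'red',proj(W,[.578,-.272,.12]),110,25); top=.1195
m=cv2.inRange(cv2.cvtColor(i,cv2.COLOR_BGR2HSV),(0,0,150),(180,80,255))
k=np.zeros_like(m); cv2.fillPoly(k,[h],255)
n,_,st,c=cv2.connectedComponentsWithStats(m&k); o=np.argsort(-st[1:,4])[:4]+1
print(st[o,4],c[o].round(1),np.array([plane(W,c[j],top)[:2] for j in o]).round(4))
cv2.imwrite('pics/w13c.png',i[180:480,130:530])
```

```text
[-1.28563095  1.06721197 11.28535086] [0.34310612 0.09891934 0.22866018] [ 0.57824781 -0.27186882  0.17315036] [-0.48  0.3   1.81  0.    1.03 -1.31] yaw 2.3993575468976363
[483 196 157   2] [[345.7 314. ]
 [378.2 301.1]
 [280.7 382.7]
 [304.5 408. ]] [[ 0.5747 -0.2599]
 [ 0.5785 -0.2487]
 [ 0.5795 -0.2955]
 [ 0.5932 -0.2967]]
```

View pics/w13c.png

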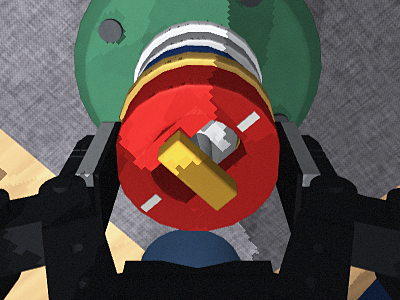

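The crop shows the slot's white marks (about (249,121) and (151,203)) square to the yellow bar, which lies across the cap. I can release now.

jog_arm([
  [[0, 0, -0.08, 0, 0, 0, -1], [0, 0, 0, 0, 0, 0, -1], [0, 0, 0, 0, 0, 0, 1], [0, 0, 0, 0, 0, 0, 1], [0, 0, 0, 0, 0, 0, 1]],
])

```text
time: 30.83
tool_pos: [0.5764, -0.2713, 0.1722]
tcp_rot: [-1.14, -2.927, -0.0]
wrist_force: [-0.6, 0.5, 0.4]
width: 0.998
grip_force: 0.0
```

jog_arm([
  [[0, 0, 0, 0, 0, 0, 1], [0, 0, -0.4, 0, 0, 0, 1], [0, 0, -0.8, 0, 0, 0, 1], [0, 0, -1, 0, 0, 0, 1], [0, 0, -0.6, 0, 0, 0, 1]],
])

```text
time: 31.25
tool_pos: [0.5775, -0.2719, 0.26]
tcp_rot: [1.139, 2.925, -0.0]
wrist_force: [-0.1, -0.2, 0.5]
width: 1.002
grip_force: 0.0
```

jog_arm([
  [[0, 0, 0, 0, 0, 0, 1], [0, 0, 0, 0, 0, 0, 1], [0, 0, 0, 0, 0, 0, 1], [0, 0, 0, 0, 0, 0, 1], [0, 0, 0, 0, 0, 0, 1]],
])

```text
time: 31.67
tool_pos: [0.5759, -0.271, 0.2547]
tcp_rot: [-1.139, -2.924, -0.001]
wrist_force: [0.4, 0.2, 0.4]
width: 0.999
grip_force: 0.0
```

Run:
```python
from h import *
W,i=look('w14'); s=read_state(); print(s['time'],s['tool_pos'],s['wrist_force'],s['width'])
top=.122; p=proj(W,[.578,-.2715,top])
h=blob(i,'red',p,90,35);e=cv2.fitEllipse(h);print('cap',p,e,plane(W,e[0],top))
m=cv2.inRange(cv2.cvtColor(i,cv2.COLOR_BGR2HSV),(0,0,150),(180,80,255))
k=np.zeros_like(m); cv2.fillPoly(k,[h],255)
n,_,st,c=cv2.connectedComponentsWithStats(m&k); o=np.argsort(-st[1:,4])[:4]+1
P=np.array([plane(W,c[j],top)[:2] for j in o]);print(st[o,4],c[o].round(1),P.round(4))
for t in(.114,.118,.122,.128,.138):
    Q=[plane(W,c[j],t)[:2] for j in o[:3]]; print(t,[round(np.linalg.norm(Q[a]-Q[b])*1000,1) for a,b in((0,1),(0,2),(1,2))])
_,d=viewer.read_camera('wrist'); u,v=p.astype(int)
def z(px): 
    D=d[int(px[1]),int(px[0])]; return (W[1].T@(np.linalg.solve(W[0],[px[0],px[1],1])*D-W[2]))[2]
print('mark heights',[z(c[j]) for j in o[:3]],'bar',z(proj(W,[.578,-.2715,.13])),'cap face',[z(proj(W,[.578+a,-.2715+b,.122])).round(4) for a,b in((.02,.012),(-.02,.012),(.02,-.012),(-.02,-.012))],'washer/plinth',z(proj(W,[.578,-.2115,.038])))
```

```text
31.7167 [ 0.57603602 -0.27110063  0.25486755] [-1.14170361 -0.04340002 -1.5684387 ] 1.0011072027778727
cap [329.37625517 265.86596062] ((329.5754089355469, 262.6097717285156), (109.87833404541016, 111.68186950683594), 177.3559112548828) [ 0.57670314 -0.27017128  0.122     ]
[285  85  78  17] [[345.1 251.2]
 [362.4 239.9]
 [298.4 296.8]
 [315.1 271.2]] [[ 0.5775 -0.2598]
 [ 0.5789 -0.249 ]
 [ 0.5799 -0.2962]
 [ 0.5751 -0.2792]]
0.114 [np.float64(11.4), np.float64(37.9), np.float64(49.1)]
0.118 [np.float64(11.2), np.float64(37.2), np.float64(48.2)]
0.122 [np.float64(10.9), np.float64(36.5), np.float64(47.3)]
0.128 [np.float64(10.6), np.float64(35.4), np.float64(45.9)]
0.138 [np.float64(10.1), np.float64(33.6), np.float64(43.5)]
mark heights [np.float64(0.1093415393254031), np.float64(0.12310608545888492), np.float64(0.12338100741674997)] bar 0.12959349564790532 cap face [np.float64(0.1234), np.float64(0.1226), np.float64(0.1222), np.float64(0.1223)] washer/plinth 0.038945338636792
```

The cap face is level at about 122.5 mm, so its underside is at about 100 mm. The T bar stands above it at 130 mm, crossed with the slot, so the cap is locked and the gripper is clear.

```bash
python3 -c "
from workcell import bot
print(bot.finish_job())"
```

```text
the job is handed in; nothing more can be done
None
```

The spindle is rebuilt and handed in: bearing, blue spacer and brass washer went on in order, and the red cap is locked under the T head. After release the cap's underside measured about 100 mm high (the locked height); robot time was about 32 s of the 72 s allowed.

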